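# Slide the parts pot into the roll-front chest

### The job

Roll the chest's tambour front fully open, then slide the steel pot, with the pinch roller standing in it, across the cabinet top from its mark into the chest without lifting it, and centre it on the round mark inside. Let go and roll the tambour fully shut again; the roller must stay standing in the pot and the other things stay where they are.

Things in the scene. Friction and masses are not known exactly. Their poses are not given: they have to be found in the camera images.
- chest: Fixed half-round wooden chest, 192 mm along its x, 264 along y, 132 high. Origin on the cabinet top at its middle, on the tambour's axis (chest x). Its -y half is an empty bay, 158 mm wide between 12 mm half-disc cheeks (radius 123 mm); the cabinet top runs in flush; tambour open, it is open above and to -y. A wall at y = +3 mm, 112 mm high, ends the bay. The +y half is closed.
- bay_mark (a point): Centre of the round mark inside the bay: a thin pale ring line, 104 mm across, flush with the cabinet top, at chest (0, -60, 0) mm. Same axes as the chest.
- shutter (a joint): Tambour angle about the chest's x axis through its origin, rad: 0 shut, 1.5 fully open (end stop). A stiff curved sheet of slats, outer radius 132 mm, 192 mm wide, covering the top and -y side of the bay when shut; it rolls up and over to +y, outside the closed half. Stays where left; takes 2 to 4 N at the bar. May start slightly open.
- shutter_bar (a point): Middle of the tambour's handle: round steel bar 10 mm thick, 100 mm long, along the chest's x, on two end posts, its centre 167 mm from the tambour's axis and 35 mm off the slats. In the chest's frame it is at y = -0.167 cos(0.82 + q), z = 0.167 sin(0.82 + q) m for joint value q. It can be pinched from above, fingers either side along the chest's y.
- pot: Loose nickel-plated round open pot, 90 mm across the rim, 30 mm high, wall 3 mm, floor 4 mm thick, with an upright round grip post in its middle, 18 mm in diameter, its top 88 mm above the cabinet top. About 0.35 kg; its polished underside slides easily (friction about 0.3), but it tips if pressed down hard while pulled by the top of the post. Origin in the middle of the underside, z up along the post.
- roller: Loose black ebonite pinch roller, 20 mm in diameter, 26 mm high, standing on end on the pot's floor, about 25 mm from the pot's centre. Origin in the middle of its lower end, z along its axis.
- start_mark: The pot's starting mark: a thin pale ring line, 104 mm across, flush with the cabinet top. Origin at its centre.
- front_panel: Bystander: grey aluminium front panel lying flat, 90 x 230 x 4 mm (x, y, z). Origin under its middle.
- spindle: Bystander: nickel-plated reel spindle standing on its 40 mm foot, 56 mm high. Origin under its middle.
- stick: Bystander: yellow plastic head-cleaning stick lying flat, 148 mm long along its x, 6 mm thick. Origin under the middle of its shaft.
There are look-alikes about, which are no part of the job. What is shaped like the pot but orange or red is not meant.

How it is judged:
On the way, in this order (a step that is already met when the one before it is completed fails the run):
1. the tambour is fully open (value of joint shutter above 1.35 rad), for 0.2 s.
2. the pot stands centred on the mark inside the chest (horizontal distance between pot and bay_mark below 0.012 m), for 0.2 s.
At the end, for the whole second after the job is handed in: The pot stands flat and at rest, its centre within 12 mm of the centre of the mark inside the chest; the roller stands upright in it; the tambour is shut to within 0.08 rad (horizontal distance between pot and bay_mark below 0.012 m and value of joint shutter below 0.08 rad and height (world z) of pot below 0.004 m and angle between pot's own z axis and vertical below 0.05 rad and linear speed of pot below 0.01 m/s and angle between roller's own z axis and vertical below 0.15 rad and horizontal distance between roller and pot below 0.04 m and z of roller in the frame of pot below 0.008 m); the robot touches nothing.
It fails at once if the pot is lifted more than 8 mm off the cabinet top (height (world z) of pot above 0.008 m).
It fails at once if the pot is tipped by more than 0.2 rad (angle between pot's own z axis and vertical above 0.2 rad).
It fails at once if the roller falls over (angle between roller's own z axis and vertical above 0.6 rad).
It fails at once if the front panel, spindle or stick is moved more than 20 mm (distance of any of front_panel, spindle, stick from where it was at the start of the episode above 0.02 m).
It also fails if it takes over 64 s, if anything falls off the work surface, if the arm or the gripper's body presses on something with over 40 N, if the wrist force passes 120 N, or if a joint passes its speed limit or range.

### The arm

A 7-joint arm with a two-finger parallel gripper is mounted at the origin on the work surface. World frame = base frame: x ahead of the robot, y to its left, z up, the work surface at z = 0. Lengths are in m, angles in rad, forces in N, time in s.
With the tool pointing down it reaches from about 0.4 to 0.75 m from the base axis. Payload 19.5 kg.
Tool frame: the origin (TCP) lies midway between the tips of the shut fingers; the grasp point (between the pads) lies 19 mm behind it (bot.grip_point_offset is the distance from the TCP to the grasp point, in m); z points along the fingers, y is the line along which they close (so a half turn about z gives the same grasp; the last joint's range is limited). The gripper opens to 85 mm and grips with 20 to 120 N. Pads are 22 mm wide; open, the fingers measure 114 mm over their backs; the gripper's body (76 mm by 85 mm) begins 54 mm behind the grasp point. The pads swing forward as they close: fully open they stand 13 mm farther back than shut.
Start: joints at [1.253, 0.707, -0.028, 1.485, 0.022, 0.951, -0.075], TCP at [0.157, -0.553, 0.231] pointing down, gripper open.
Joint ranges: [-2.71, 2.71], [-0.32, 2.16], [-1.57, 1.52], [0, 2.45], [-1.46, 4.6], [0, 2.02], [-2.83, 2.83]. Speed limits (rad/s): [1.89, 1.89, 2.57, 2.57, 3.01, 3.01, 3.01].

### API

Orientations are given as a rotation vector (axis times angle).
In Python, from cell import read_state, cams, order, bot gives the robot as it stands. The module is installed in compiled form; this text tells all that it offers.
- The arm moves only by the tool carry_out, never from a script. Its argument "commands" is a list of rows, each an object of numbers: "gripper": the finger opening in m, from 0 to 0.0854; "tx", "ty", "tz": the shift along the tool's x, y, z in m; "rx", "ry", "rz": the turn, a rotation vector about the tool's x, y, z in rad. A call has 1 to 20 rows; each row shifts and turns the commanded pose from where the row before left it, along the tool's axes as they then stand; what a row does not reach is not made up. A row lasts 1/10 s, in which the tool goes at most 50 mm and 8.59 degrees, less where a joint would pass 70% of its speed; a pose out of reach is approached as far as the arm can. A call with a gripper value outside its range is refused whole. The fingers move at their own pace and stop on an object; "grip_force" is the grip in N (left out, the last holds). Time passes only in rows, so rows that do not move let the fingers close. It gives the time, the measured TCP pose, the force, the opening and the grip force at its end, in the units of the state.
- read_state(): the state, without advancing time (a new reading comes with each control period).
- cams.snapshot(name): name is "scene" or "top"; returns the picture (384x512x3 uint8, blue, green, red); there is no depth.
- cams.get_calibration(name): a dict with "intrinsics" (3x3 intrinsics, pixels), "extrinsics" (4x4, takes a point from world to camera coordinates). Camera axes: x right, y up, looking along -z (the intrinsics and any distortion apply to the point x, -y, -z); pixel columns grow to the right and rows downward; lengths in m; the calibration is good to about 2 mm. A picture is of the moment at which its call begins. get_calibration takes no time and is no camera call.
- order.close_job(): hands the job in; it is judged then, once.
The state is a dict: "time_s": time; "joints": joint angles; "dq": joint speeds; "joint_efforts": joint torques, N m; "ee_pos": TCP position; "tcp_rot": TCP orientation; "wrist_force": force on the tool from outside, world axes, zero at the start; "wrist_torque": the same for the moment, N m; "gripper_width": opening from 0.0 (shut) to 1.0 (fully open); "gripper_force": force on a finger pad.
Only numpy, scipy, OpenCV 4.12 (cv2) and the standard library are available. Lean on these libraries where they do the work, as an engineer would, in place of code of your own. Each camera call takes 0.05 s, during which the arm holds its last target. There are 200 camera calls.

## Working session

There is one attempt and no reset: what is moved stays moved. The work goes in short steps, Python scripts to look and compute and a tool call to move; the robot and the scene stay as the last step left them, time stands still between calls to the robot, and variables do not carry over. Pictures are saved under pics/ and viewed, at most 10 in all, crops included, and the job is handed in when it is done.

Besides the shell and the picture viewer there is one more tool, called as name(argument=value, ...), one argument or row to a line, values as JSON. carry_out: Moves the arm, as the interface text tells. Its arguments: {"type":"object","properties":{"commands":{"type":"array","items":{"type":"object","properties":{"gripper":{"type":"number"},"tx":{"type":"number"},"ty":{"type":"number"},"tz":{"type":"number"},"rx":{"type":"number"},"ry":{"type":"number"},"rz":{"type":"number"}}}},"grip_force":{"type":"number"}},"required":["commands"]}

```bash
mkdir -p pics
python3 - <<'E'
from cell import read_state,cams,bot
import cv2,numpy as np
for n in("scene","top"):
    im=cams.snapshot(n);cv2.imwrite(f"pics/{n}0.png",im)
    c=cams.get_calibration(n);print(n,{k:np.round(v,4).tolist() if k in("intrinsics","extrinsics") else v for k,v in c.items()})
a=cv2.imread("pics/scene0.png");b=cv2.imread("pics/top0.png")
s=read_state();print({k:np.round(v,3).tolist() for k,v in s.items()});print(bot.grip_point_offset)
E
```

```text
scene {'intrinsics': [[364.854, 0.0, 251.4038], [0.0, 364.854, 190.4551], [0.0, 0.0, 1.0]], 'extrinsics': [[-0.2572, -0.9663, 0.002, 0.0264], [0.7715, -0.2041, 0.6025, -0.5533], [-0.5819, 0.1565, 0.7981, -0.651], [0.0, 0.0, 0.0, 1.0]]}
top {'intrinsics': [[471.0558, 0.0, 259.1876], [0.0, 471.0558, 188.6651], [0.0, 0.0, 1.0]], 'extrinsics': [[0.0191, -0.9996, -0.0191, -0.1296], [0.9943, 0.017, 0.1052, -0.6134], [-0.1048, -0.021, 0.9943, -1.0068], [0.0, 0.0, 0.0, 1.0]]}
{'time_s': 0.1, 'joints': [1.253, 0.707, -0.028, 1.485, 0.022, 0.951, -0.076], 'dq': [-0.002, -0.0, 0.001, -0.003, 0.0, -0.001, -0.0], 'joint_efforts': [0.004, -88.429, 1.237, -23.645, 0.017, 0.005, -0.0], 'ee_pos': [0.157, -0.553, 0.231], 'tcp_rot': [-3.111, -0.432, 0.0], 'wrist_force': [0.267, 0.157, -0.273], 'wrist_torque': [0.009, -0.035, 0.012], 'gripper_force': 0.0, 'gripper_width': 0.998}
0.0187
```

View pics/scene0.png

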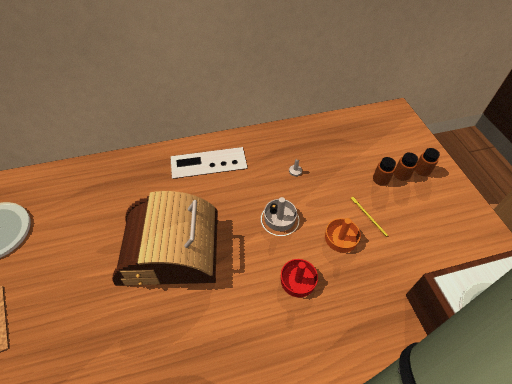

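View pics/top0.png

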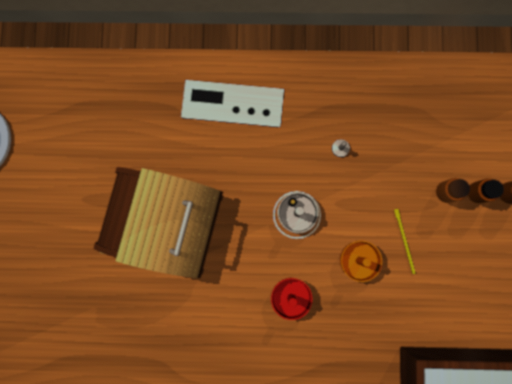

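Candidates for the pot in the top view: nickel pot at (297,214), orange at (361,261), red at (292,298). By the description I want the nickel one, with the black roller at (292,202) and the ring around it. The chest's bar runs from (188,203) to (176,254).

```bash
cat > h.py <<'E'
from cell import read_state,cams,order,bot
import cv2,numpy as np
def proj(n,P):
    c=cams.get_calibration(n);K=np.array(c["intrinsics"]);E=np.array(c["extrinsics"])
    p=np.atleast_2d(P)@E[:3,:3].T+E[:3,3];q=(p*[1,-1,-1])@K.T
    return q[:,:2]/q[:,2:]
def ray(n,uv):
    c=cams.get_calibration(n);K=np.array(c["intrinsics"]);E=np.array(c["extrinsics"]);R=E[:3,:3]
    d=np.linalg.solve(K,[uv[0],uv[1],1])*[1,-1,-1]
    return -R.T@E[:3,3],R.T@d
def onz(n,uv,z):
    o,d=ray(n,uv);return o+d*(z-o[2])/d[2]
def tri(a,b):
    o1,d1=ray("top",a);o2,d2=ray("scene",b)
    s=np.linalg.lstsq(np.c_[d1,-d2],o2-o1,rcond=None)[0]
    p,q=o1+d1*s[0],o2+d2*s[1];return (p+q)/2,np.linalg.norm(p-q)
def mask(im,lo,hi,roi):
    m=cv2.inRange(cv2.cvtColor(im,cv2.COLOR_BGR2HSV),np.array(lo),np.array(hi));o=np.zeros_like(m)
    x0,y0,x1,y1=roi;o[y0:y1,x0:x1]=m[y0:y1,x0:x1];return o
def blob(m):
    k,l,s,c=cv2.connectedComponentsWithStats(m);i=1+np.argmax(s[1:,4])
    return cv2.findContours((l==i).astype('u1'),0,1)[0][0],s[i,4]
E
python3 - <<'E'
from h import *
ims={n:cv2.imread(f"pics/{n}0.png") for n in("scene","top")}
for n,roi in(("top",(168,195,198,260)),("scene",(180,195,205,252))):
    m=mask(ims[n],(0,0,110),(180,70,255),roi);c,a=blob(m);r=cv2.minAreaRect(c)
    print(n,a,r, np.round(cv2.boxPoints(r),1).tolist())
for n,roi in(("top",(262,185,330,245)),("scene",(255,190,305,240))):
    m=mask(ims[n],(0,0,60),(180,80,255),roi);c,a=blob(m);print(n,'pot',a,cv2.fitEllipse(c),cv2.boundingRect(c))
t=ims["top"];z=lambda n,x,y,w,h,s:cv2.resize(ims[n][y:y+h,x:x+w],None,fx=s,fy=s,interpolation=2)
A=np.hstack([z("top",90,160,160,125,2.5),z("top",260,180,80,62.5.__int__()+1,5)[:312]])
B=np.hstack([z("scene",105,180,130,115,3)[:,:390],z("scene",255,185,60,60,6)[:345]])
w=max(A.shape[1],B.shape[1]);P=lambda q:cv2.copyMakeBorder(q,0,0,0,w-q.shape[1],0)
o=np.vstack([P(A),P(B)]);print(o.shape,A.shape,B.shape);f=min(800/w,600/o.shape[0],1);cv2.imwrite("pics/c1.png",cv2.resize(o,None,fx=f,fy=f));print(f)
E
```

```text
top 247 ((180.44723510742188, 227.57948303222656), (8.445731163024902, 54.37441635131836), 15.154067993164062) [[169.3000030517578, 252.6999969482422], [183.5, 200.1999969482422], [191.60000610351562, 202.39999389648438], [177.39999389648438, 254.89999389648438]]
scene 176 ((190.5379638671875, 223.0448455810547), (7.557138919830322, 46.671566009521484), 4.763641834259033) [[184.8000030517578, 246.0], [188.6999969482422, 199.5], [196.1999969482422, 200.10000610351562], [192.39999389648438, 246.60000610351562]]
top pot 1373 ((295.7684020996094, 213.46365356445312), (42.27793884277344, 45.84810256958008), 20.787935256958008) (273, 191, 46, 48)
scene pot 769 ((279.8841247558594, 214.20445251464844), (31.61890411376953, 32.12456512451172), 99.31684112548828) (263, 197, 35, 34)
(657, 800, 3) (312, 800, 3) (345, 750, 3)
0.91324200913242
```

View pics/c1.png

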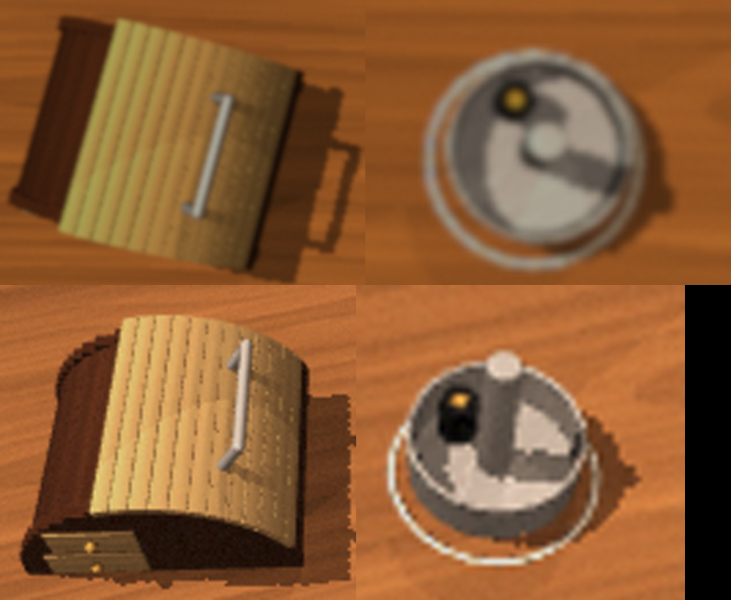

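The crop confirms the choice: a nickel pot with a grip post (top at about (299.6,210.7)), the black roller up-left of the post, and a pale ring centred near (297,215).

Run:
```python
from h import *
r=lambda a:np.round(a,4).tolist()
e1,g1=tri((189.9,202.5),(194.8,200.8));e2,g2=tri((176.7,253.3),(191.9,238.5))
print('bar',r(e1),g1,r(e2),g2,np.linalg.norm(e1-e2)); 
mid=(e1+e2)/2;d=e1-e2;yaw=np.arctan2(d[1],d[0]);print(r(mid),'yaw',yaw)
th=np.arcsin(mid[2]/.167);ya=np.array([-np.sin(yaw),np.cos(yaw)])
o=mid[:2]+ya*.167*np.cos(th);print('q',th-.82,'origin',r(o),'baymark',r(o-ya*.06))
# base corner check
X=np.array([np.cos(yaw),np.sin(yaw)])
for sx in(-1,1):
  for y,z in((-.132,0),(.132,0)): 
    P=np.r_[o+X*sx*.096+ya*y,z]; print(sx,y,r(proj("top",P)),r(proj("scene",P)))
p,g=tri((299.6,210.7),(282.2,199.6));print('post',r(p),g,'onz',r(onz("top",(299.6,210.7),.088)),r(onz("scene",(282.2,199.6),.088)))
print('ring',r(onz("top",(297.1,214.8),0)))
print('roller top',r(onz("top",(260+150/4.566,180+99/4.566),.03)))
print('redpot top post',r(onz("top",(301,299),.088)))
from scipy.spatial.transform import Rotation as Ro
print(Ro.from_rotvec(read_state()["tcp_rot"]).as_matrix().round(3).tolist())
```

```text
bar [0.5739, 0.0139, 0.1475] 0.00015317785553101054 [0.4751, 0.0367, 0.1465] 0.0006965355869399316 0.10138547960452231
[0.5245, 0.0253, 0.147] yaw -0.22681076607673958
q 0.2568447042112555 origin [0.5423, 0.1024] baymark [0.5288, 0.0439]
-1 -0.132 [[206.7376, 276.9125]] [[220.0832, 283.7907]]
-1 0.132 [[93.7789, 247.8343]] [[111.6899, 287.1418]]
1 -0.132 [[228.2403, 193.7448]] [[221.3544, 217.854]]
1 0.132 [[117.0044, 166.0641]] [[125.4327, 220.4443]]
post [0.5652, -0.2048, 0.0861] 0.0010229754519612813 onz [0.5652, -0.2042, 0.088] [0.5637, -0.2047, 0.088]
ring [0.5612, -0.2044, 0.0]
roller top [0.5883, -0.193, 0.03]
redpot top post [0.3861, -0.2088, 0.088]
[[0.962, 0.272, -0.0], [0.272, -0.962, 0.001], [-0.0, -0.001, -1.0]]
```

Measured: shutter q ≈ 0.26, chest yaw ≈ -0.227, bar centre at (0.5245, 0.0253, 0.147). I'll turn the tool to line up with the chest axes and travel high.

carry_out(
  commands=[
    {"rz":0.125,"gripper":0.085},
    {"rz":0.125},
    {"rz":0.125},
    {"rz":0.125},
    {"tx":0.007,"ty":-0.02},
    {"tx":0.007,"ty":-0.02},
    {"tx":0.007,"ty":-0.02},
    {"tx":0.007,"ty":-0.02},
    {"tx":0.007,"ty":-0.02},
    {"tx":0.007,"ty":-0.02},
    {"tx":0.007,"ty":-0.02},
    {"tx":0.007,"ty":-0.02},
    {"tx":0.007,"ty":-0.02},
    {"tx":0.007,"ty":-0.02},
    {"tx":0.007,"ty":-0.02},
    {"tx":0.007,"ty":-0.02},
    {"tx":0.007,"ty":-0.02},
    {"tx":0.007,"ty":-0.02},
    {"tx":0.007,"ty":-0.02},
    {"tx":0.007,"ty":-0.02},
  ],
)

```text
validation failed for argument at $.co...
```

carry_out(
  commands=[
    {"tx":0.007,"ty":-0.02},
    {"tx":0.007,"ty":-0.02},
    {"tx":0.007,"ty":-0.02},
    {"tx":0.007,"ty":-0.02},
    {"tx":0.007,"ty":-0.02},
    {"tx":0.007,"ty":-0.02},
    {"tx":0.007,"ty":-0.02},
    {"tx":0.007,"ty":-0.02},
    {"tx":0.007,"ty":-0.02},
    {"tx":0.007,"ty":-0.02},
    {"tx":0.007,"ty":-0.02},
    {"tx":0.007,"ty":-0.02},
    {"tx":0.007,"ty":-0.02},
    {"tx":0.007,"ty":-0.02},
    {"tx":0.007,"ty":-0.02},
    {"tx":0.007,"ty":-0.02},
    {},
  ],
)

```text
validation failed for argument at $.co...
```

```bash
cat >> h.py <<'E'
from scipy.spatial.transform import Rotation as Ro
yaw=-0.2268;X=np.array([np.cos(yaw),np.sin(yaw),0]);Y=np.array([-np.sin(yaw),np.cos(yaw),0]);O=np.array([.5423,.1024,0])
def go(target):
    s=read_state();R=Ro.from_rotvec(s["tcp_rot"]).as_matrix()
    print('t',s["time_s"],'tcp',np.round(s["ee_pos"],4),'F',np.round(s["wrist_force"],1),'w',round(float(s["gripper_width"]),3))
    print('tool shift',np.round(R.T@(np.array(target)-s["ee_pos"]),4))
    W=np.c_[X,-Y,[0,0,-1]];print('turn',np.round(Ro.from_matrix(R.T@W).as_rotvec(),4),'j',np.round(s["joints"],2))
def bar(q,dz=0): return O-Y*.167*np.cos(.82+q)+[0,0,.167*np.sin(.82+q)+dz]
E
python3 -c "
from h import *
go(bar(.257,-.014))"
```

```text
t 0.1 tcp [ 0.1565 -0.553   0.2309] F [ 0.3  0.2 -0.3] w 0.998
tool shift [ 0.5115 -0.4562  0.0983]
turn [-1.000e-03  3.000e-04  5.025e-01] j [ 1.25  0.71 -0.03  1.48  0.02  0.95 -0.08]
```

carry_out(
  commands=[
    {"gripper":0.085,"tx":0,"ty":0,"tz":0,"rx":0,"ry":0,"rz":0.125},
  ],
)

```text
time_s: 0.2
ee_pos: [0.1564, -0.5531, 0.231]
tcp_rot: [-3.132, -0.236, -0.0]
wrist_force: [0.5, 1.2, -0.2]
gripper_width: 0.994
gripper_force: 0.0
```

carry_out(
  commands=[
    {"gripper":0.085,"rz":0.125},
  ],
)

```text
validation failed for argument at $.co...
```

carry_out(
  commands=[
    {"rz":0.125},
  ],
)

```text
validation failed for argument at $.co...
```

All seven fields are needed in each row, so I'll use larger steps.

carry_out(
  commands=[
    {"gripper":0.085,"tx":0,"ty":0,"tz":0,"rx":0,"ry":0,"rz":0.125},
    {"gripper":0.085,"tx":0,"ty":0,"tz":0,"rx":0,"ry":0,"rz":0.125},
    {"gripper":0.085,"tx":0,"ty":0,"tz":0,"rx":0,"ry":0,"rz":0.125},
    {"gripper":0.085,"tx":0.014,"ty":-0.04,"tz":0,"rx":0,"ry":0,"rz":0},
    {"gripper":0.085,"tx":0.014,"ty":-0.04,"tz":0,"rx":0,"ry":0,"rz":0},
    {"gripper":0.085,"tx":0.014,"ty":-0.04,"tz":0,"rx":0,"ry":0,"rz":0},
    {"gripper":0.085,"tx":0.014,"ty":-0.04,"tz":0,"rx":0,"ry":0,"rz":0},
    {"gripper":0.085,"tx":0.014,"ty":-0.04,"tz":0,"rx":0,"ry":0,"rz":0},
    {"gripper":0.085,"tx":0.014,"ty":-0.04,"tz":0,"rx":0,"ry":0,"rz":0},
    {"gripper":0.085,"tx":0.014,"ty":-0.04,"tz":0,"rx":0,"ry":0,"rz":0},
    {"gripper":0.085,"tx":0.014,"ty":-0.04,"tz":0,"rx":0,"ry":0,"rz":0},
    {"gripper":0.085,"tx":0.014,"ty":-0.04,"tz":0,"rx":0,"ry":0,"rz":0},
    {"gripper":0.085,"tx":0.014,"ty":-0.04,"tz":0,"rx":0,"ry":0,"rz":0},
    {"gripper":0.085,"tx":0.014,"ty":-0.04,"tz":0,"rx":0,"ry":0,"rz":0},
    {"gripper":0.085,"tx":0.014,"ty":-0.04,"tz":0,"rx":0,"ry":0,"rz":0},
    {"gripper":0.085,"tx":0.014,"ty":-0.04,"tz":0,"rx":0,"ry":0,"rz":0},
    {"gripper":0.085,"tx":0.014,"ty":-0.04,"tz":0,"rx":0,"ry":0,"rz":0},
    {"gripper":0.085,"tx":0,"ty":0,"tz":0,"rx":0,"ry":0,"rz":0},
  ],
)

```text
time_s: 2.0
ee_pos: [0.4741, -0.0459, 0.2307]
tcp_rot: [-3.121, 0.341, 0.0]
wrist_force: [-0.2, -1.2, 0.7]
gripper_width: 0.999
gripper_force: 0.0
```

```bash
python3 -c "
from h import *
go(bar(.257,-.014))"
```

```text
t 2.0 tcp [ 0.4741 -0.0459  0.2307] F [-0.2 -1.2  0.7] w 0.999
tool shift [ 0.0339 -0.0802  0.0978]
turn [-0.0018  0.0003  0.0094] j [-0.11  0.58  0.24  1.84 -0.19  0.75 -1.55]
```

carry_out(
  commands=[
    {"gripper":0.05,"tx":0.017,"ty":-0.04,"tz":0,"rx":0,"ry":0,"rz":0.009},
    {"gripper":0.05,"tx":0.017,"ty":-0.04,"tz":0,"rx":0,"ry":0,"rz":0},
    {"gripper":0.05,"tx":0,"ty":0,"tz":0.025,"rx":0,"ry":0,"rz":0},
    {"gripper":0.05,"tx":0,"ty":0,"tz":0.025,"rx":0,"ry":0,"rz":0},
    {"gripper":0.05,"tx":0,"ty":0,"tz":0.025,"rx":0,"ry":0,"rz":0},
    {"gripper":0.05,"tx":0,"ty":0,"tz":0.023,"rx":0,"ry":0,"rz":0},
    {"gripper":0.05,"tx":0,"ty":0,"tz":0,"rx":0,"ry":0,"rz":0},
  ],
  grip_force=20,
)

```text
time_s: 2.7
ee_pos: [0.5222, 0.0191, 0.1312]
tcp_rot: [3.12, -0.366, -0.006]
wrist_force: [0.6, 0.0, 0.5]
gripper_width: 0.585
gripper_force: 0.0
```

carry_out(
  commands=[
    {"gripper":0.0,"tx":0,"ty":0,"tz":0,"rx":0,"ry":0,"rz":0},
    {"gripper":0.0,"tx":0,"ty":0,"tz":0,"rx":0,"ry":0,"rz":0},
    {"gripper":0.0,"tx":0,"ty":0,"tz":0,"rx":0,"ry":0,"rz":0},
    {"gripper":0.0,"tx":0,"ty":0,"tz":0,"rx":0,"ry":0,"rz":0},
    {"gripper":0.0,"tx":0,"ty":0,"tz":0,"rx":0,"ry":0,"rz":0},
    {"gripper":0.0,"tx":0,"ty":0,"tz":0,"rx":0,"ry":0,"rz":0},
  ],
  grip_force=20,
)

```text
time_s: 3.3
ee_pos: [0.5237, 0.0189, 0.1339]
tcp_rot: [3.12, -0.366, 0.002]
wrist_force: [-0.2, -3.5, 6.0]
gripper_width: 0.105
gripper_force: 21.2
```

```bash
python3 -c "
from h import *
go(bar(.257,-.014))
qs=np.linspace(.257,1.47,13);p=np.array([bar(q) for q in qs]);d=np.diff(p,axis=0)
print(np.c_[-d@Y,-d[:,2]].round(4).tolist())"
```

```text
t 3.3 tcp [0.5237 0.0189 0.1339] F [-0.2 -3.5  6. ] w 0.105
tool shift [-0.0007 -0.0063  0.0008]
turn [ 0.0002 -0.001  -0.0067] j [-0.2   0.79  0.2   1.79 -0.26  0.59 -1.65]
[[-0.0152, -0.0072], [-0.0159, -0.0057], [-0.0164, -0.004], [-0.0167, -0.0024], [-0.0169, -0.0007], [-0.0168, 0.001], [-0.0166, 0.0027], [-0.0163, 0.0044], [-0.0158, 0.006], [-0.0151, 0.0076], [-0.0142, 0.0091], [-0.0132, 0.0105]]
```

carry_out(
  commands=[
    {"gripper":0.0,"tx":0,"ty":-0.006,"tz":-0.003,"rx":0,"ry":0,"rz":0},
    {"gripper":0.0,"tx":0,"ty":-0.0152,"tz":-0.0072,"rx":0,"ry":0,"rz":0},
    {"gripper":0.0,"tx":0,"ty":-0.0159,"tz":-0.0057,"rx":0,"ry":0,"rz":0},
    {"gripper":0.0,"tx":0,"ty":-0.0164,"tz":-0.004,"rx":0,"ry":0,"rz":0},
    {"gripper":0.0,"tx":0,"ty":-0.0167,"tz":-0.0024,"rx":0,"ry":0,"rz":0},
    {"gripper":0.0,"tx":0,"ty":-0.0169,"tz":-0.0007,"rx":0,"ry":0,"rz":0},
    {"gripper":0.0,"tx":0,"ty":0,"tz":0,"rx":0,"ry":0,"rz":0},
  ],
)

```text
time_s: 4.0
ee_pos: [0.5443, 0.1066, 0.1567]
tcp_rot: [-3.119, 0.361, -0.002]
wrist_force: [-1.3, 1.9, 14.2]
gripper_width: 0.106
gripper_force: 22.5
```

```bash
python3 -c "
from h import *
go(bar(.7624,-.014))"
```

```text
t 4.0 tcp [0.5443 0.1066 0.1567] F [-1.3  1.9 14.2] w 0.106
tool shift [-0.001   0.0026  0.0037]
turn [-0.0018 -0.0013 -0.0038] j [-0.38  0.79  0.25  1.66 -0.27  0.72 -1.8 ]
```

carry_out(
  commands=[
    {"gripper":0.0,"tx":0,"ty":-0.0148,"tz":0.0,"rx":0,"ry":0,"rz":0},
    {"gripper":0.0,"tx":0,"ty":-0.0166,"tz":0.0017,"rx":0,"ry":0,"rz":0},
    {"gripper":0.0,"tx":0,"ty":-0.0163,"tz":0.0034,"rx":0,"ry":0,"rz":0},
    {"gripper":0.0,"tx":0,"ty":-0.0158,"tz":0.005,"rx":0,"ry":0,"rz":0},
    {"gripper":0.0,"tx":0,"ty":-0.0151,"tz":0.0076,"rx":0,"ry":0,"rz":0},
    {"gripper":0.0,"tx":0,"ty":-0.0142,"tz":0.0091,"rx":0,"ry":0,"rz":0},
    {"gripper":0.0,"tx":0,"ty":-0.0132,"tz":0.0105,"rx":0,"ry":0,"rz":0},
    {"gripper":0.0,"tx":0,"ty":0,"tz":0,"rx":0,"ry":0,"rz":0},
  ],
)

```text
time_s: 4.8
ee_pos: [0.5682, 0.2101, 0.1173]
tcp_rot: [-3.119, 0.362, 0.0]
wrist_force: [-1.0, 6.5, 2.7]
gripper_width: 0.105
gripper_force: 21.2
```

```bash
python3 -c "
from h import *
go(bar(1.47,-.010))"
```

```text
t 4.8 tcp [0.5682 0.2101 0.1173] F [-1.   6.5  2.7] w 0.105
tool shift [-0.001   0.0007  0.0016]
turn [-0.0014  0.0005 -0.0043] j [-0.53  0.92  0.26  1.5  -0.3   0.77 -1.95]
```

carry_out(
  commands=[
    {"gripper":0.04,"tx":0,"ty":0,"tz":0,"rx":0,"ry":0,"rz":0},
    {"gripper":0.04,"tx":0,"ty":0,"tz":0,"rx":0,"ry":0,"rz":0},
    {"gripper":0.04,"tx":0,"ty":0,"tz":0,"rx":0,"ry":0,"rz":0},
    {"gripper":0.04,"tx":0,"ty":0,"tz":-0.02,"rx":0,"ry":0,"rz":0},
    {"gripper":0.04,"tx":0,"ty":0,"tz":-0.04,"rx":0,"ry":0,"rz":0},
    {"gripper":0.04,"tx":0,"ty":0,"tz":-0.04,"rx":0,"ry":0,"rz":0},
    {"gripper":0.04,"tx":0,"ty":0,"tz":0,"rx":0,"ry":0,"rz":0},
  ],
)

```text
time_s: 5.5
ee_pos: [0.5698, 0.2073, 0.2238]
tcp_rot: [-3.117, 0.366, -0.01]
wrist_force: [-0.2, 0.8, -1.2]
gripper_width: 0.467
gripper_force: 0.0
```

Run:
```python
from h import *
a=cams.snapshot("top");b=cams.snapshot("scene");cv2.imwrite("pics/top1.png",a);cv2.imwrite("pics/scene1.png",b)
z=lambda i,x,y,w,h,s:cv2.resize(i[y:y+h,x:x+w],None,fx=s,fy=s,interpolation=2)
o=np.hstack([z(a,90,150,160,140,2.5),z(b,95,180,140,122,2.85)[:350,:399]]);o=o[:,:800];cv2.imwrite("pics/c2.png",o)
go(O)
```

```text
Traceback (most recent call last):
ValueError: all the input array dimensions except for the concatenation axis must match exactly, but along dimension 0, the array at index 0 has size 350 and the array at index 1 has size 348
```

Run:
```python
from h import *
a=cv2.imread("pics/top1.png");b=cv2.imread("pics/scene1.png")
z=lambda i,x,y,w,h,s:cv2.resize(i[y:y+h,x:x+w],None,fx=s,fy=s,interpolation=2)
o=np.hstack([z(a,90,150,160,140,2.5),z(b,95,180,160,140,2.5)]);cv2.imwrite("pics/c2.png",o)
```

```text
(no output)
```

View pics/c2.png

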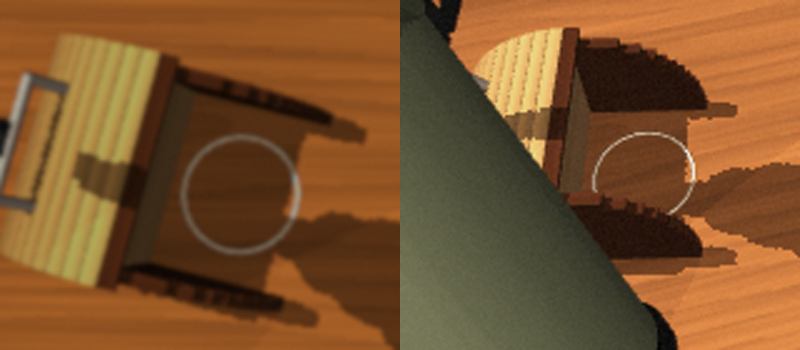

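The tambour is open, and the bay ring is visible at about (186,228) in the top view.

Run:
```python
from h import *
a=cv2.imread("pics/top1.png")
m=mask(a,(0,0,95),(180,95,255),(158,198,214,256))
c,n=blob(m);e=cv2.fitEllipse(cv2.convexHull(c));print(n,e)
B=onz("top",e[0],0);print('bay',B,'pred',O-Y*.06)
b=cv2.imread("pics/top0.png")
P=np.array([.5652,-.2044,0]);print('pot->bay in tool',(B-P)@X,-(B-P)@Y)
print('stick/other');go(P+[0,0,.2])
```

```text
46 ((186.14601135253906, 236.0656280517578), (28.631113052368164, 39.32503890991211), 86.07367706298828)
bay [0.50876348 0.04464204 0.        ] pred [0.52880836 0.04393654 0.        ]
pot->bay in tool -0.11099098086335948 -0.22997395476030755
stick/other
t 5.6 tcp [0.5682 0.2072 0.2196] F [-0.2  0.1  0.2] w 0.469
tool shift [0.0923 0.4011 0.0193]
turn [-0.0008 -0.0008 -0.0066] j [-0.55  0.79  0.31  1.39 -0.26  1.   -1.99]
```

Run:
```python
from h import *
B=onz("top",(186,227.8),0);print('bay',B,'pred',O-Y*.06)
P=np.array([.5647,-.2045,0]);
print('pot chest',(P-O)@X,(P-O)@Y,'bay chest',(B-O)@X,(B-O)@Y)
go(P+[0,0,.13])
```

```text
bay [0.52730688 0.04563021 0.        ] pred [0.52880836 0.04393654 0.        ]
pot chest 0.09083608406588888 -0.2940037003705477 bay chest -0.0018438698355169724 -0.05868733298448105
t 5.6 tcp [0.5682 0.2072 0.2196] F [-0.2  0.1  0.2] w 0.469
tool shift [0.0918 0.4014 0.0893]
turn [-0.0008 -0.0008 -0.0066] j [-0.55  0.79  0.31  1.39 -0.26  1.   -1.99]
```

carry_out(
  commands=[
    {"gripper":0.06,"tx":0.009,"ty":0.02,"tz":0,"rx":0,"ry":0,"rz":-0.006},
    {"gripper":0.06,"tx":0.009,"ty":0.04,"tz":0,"rx":0,"ry":0,"rz":0},
    {"gripper":0.06,"tx":0.009,"ty":0.04,"tz":0,"rx":0,"ry":0,"rz":0},
    {"gripper":0.06,"tx":0.009,"ty":0.04,"tz":0,"rx":0,"ry":0,"rz":0},
    {"gripper":0.06,"tx":0.009,"ty":0.04,"tz":0,"rx":0,"ry":0,"rz":0},
    {"gripper":0.06,"tx":0.009,"ty":0.04,"tz":0,"rx":0,"ry":0,"rz":0},
    {"gripper":0.06,"tx":0.009,"ty":0.04,"tz":0,"rx":0,"ry":0,"rz":0},
    {"gripper":0.06,"tx":0.009,"ty":0.04,"tz":0,"rx":0,"ry":0,"rz":0},
    {"gripper":0.06,"tx":0.009,"ty":0.04,"tz":0.01,"rx":0,"ry":0,"rz":0},
    {"gripper":0.06,"tx":0.009,"ty":0.04,"tz":0.02,"rx":0,"ry":0,"rz":0},
    {"gripper":0.06,"tx":0,"ty":0.02,"tz":0.03,"rx":0,"ry":0,"rz":0},
    {"gripper":0.06,"tx":0,"ty":0,"tz":0,"rx":0,"ry":0,"rz":0},
    {"gripper":0.06,"tx":0,"ty":0,"tz":0,"rx":0,"ry":0,"rz":0},
  ],
)

```text
time_s: 6.9
ee_pos: [0.5651, -0.2025, 0.158]
tcp_rot: [-3.12, 0.357, 0.003]
wrist_force: [-0.7, 1.0, -0.6]
gripper_width: 0.704
gripper_force: 0.0
```

Run:
```python
from h import *
go(np.array([.5647,-.2045,.046]))
```

```text
t 6.9 tcp [ 0.5651 -0.2025  0.158 ] F [-0.7  1.  -0.6] w 0.704
tool shift [0.0003 0.0021 0.112 ]
turn [-0.0006  0.002  -0.001 ] j [ 0.19  0.85  0.21  1.48 -0.21  0.84 -1.32]
```

carry_out(
  commands=[
    {"gripper":0.06,"tx":0,"ty":0.002,"tz":0.03,"rx":0,"ry":0,"rz":0},
    {"gripper":0.06,"tx":0,"ty":0,"tz":0.03,"rx":0,"ry":0,"rz":0},
    {"gripper":0.06,"tx":0,"ty":0,"tz":0.03,"rx":0,"ry":0,"rz":0},
    {"gripper":0.06,"tx":0,"ty":0,"tz":0.02,"rx":0,"ry":0,"rz":0},
    {"gripper":0.04,"tx":0,"ty":0,"tz":0,"rx":0,"ry":0,"rz":0},
    {"gripper":0.02,"tx":0,"ty":0,"tz":0,"rx":0,"ry":0,"rz":0},
    {"gripper":0.02,"tx":0,"ty":0,"tz":0,"rx":0,"ry":0,"rz":0},
    {"gripper":0.0,"tx":0,"ty":0,"tz":0,"rx":0,"ry":0,"rz":0},
    {"gripper":0.0,"tx":0,"ty":0,"tz":0,"rx":0,"ry":0,"rz":0},
    {"gripper":0.0,"tx":0,"ty":0,"tz":0,"rx":0,"ry":0,"rz":0},
  ],
)

```text
time_s: 7.9
ee_pos: [0.5659, -0.2046, 0.0505]
tcp_rot: [-3.121, 0.356, -0.003]
wrist_force: [-0.3, 2.5, 8.3]
gripper_width: 0.203
gripper_force: 19.8
```

Run:
```python
from h import *
go(O-Y*.19+[0,0,.046])
```

```text
t 7.9 tcp [ 0.5659 -0.2046  0.0505] F [-0.3  2.5  8.3] w 0.203
tool shift [-0.092  -0.1038  0.0044]
turn [-0.0003 -0.0022 -0.0001] j [ 0.22  1.    0.16  1.55 -0.24  0.61 -1.29]
```

carry_out(
  commands=[
    {"gripper":0.0,"tx":0,"ty":0,"tz":-0.001,"rx":0,"ry":0,"rz":0},
    {"gripper":0.0,"tx":0,"ty":0,"tz":-0.0005,"rx":0,"ry":0,"rz":0},
    {"gripper":0.0,"tx":-0.002,"ty":-0.002,"tz":0,"rx":0,"ry":0,"rz":0},
    {"gripper":0.0,"tx":-0.004,"ty":-0.004,"tz":0,"rx":0,"ry":0,"rz":0},
    {"gripper":0.0,"tx":-0.004,"ty":-0.004,"tz":0,"rx":0,"ry":0,"rz":0},
    {"gripper":0.0,"tx":-0.004,"ty":-0.004,"tz":0,"rx":0,"ry":0,"rz":0},
  ],
)

```text
time_s: 8.5
ee_pos: [0.5544, -0.1874, 0.0506]
tcp_rot: [-3.121, 0.356, -0.0]
wrist_force: [0.4, -1.0, -2.5]
gripper_width: 0.211
gripper_force: 19.9
```

carry_out(
  commands=[
    {"gripper":0.0,"tx":-0.005,"ty":-0.006,"tz":0.0006,"rx":0,"ry":0,"rz":0},
    {"gripper":0.0,"tx":-0.006,"ty":-0.006,"tz":0,"rx":0,"ry":0,"rz":0},
    {"gripper":0.0,"tx":-0.006,"ty":-0.006,"tz":0,"rx":0,"ry":0,"rz":0},
    {"gripper":0.0,"tx":-0.006,"ty":-0.006,"tz":0,"rx":0,"ry":0,"rz":0},
    {"gripper":0.0,"tx":-0.006,"ty":-0.006,"tz":0,"rx":0,"ry":0,"rz":0},
    {"gripper":0.0,"tx":-0.006,"ty":-0.006,"tz":0,"rx":0,"ry":0,"rz":0},
    {"gripper":0.0,"tx":-0.006,"ty":-0.006,"tz":0,"rx":0,"ry":0,"rz":0},
  ],
)

```text
time_s: 9.2
ee_pos: [0.5245, -0.1377, 0.0505]
tcp_rot: [3.121, -0.356, 0.003]
wrist_force: [2.4, -3.5, 5.5]
gripper_width: 0.202
gripper_force: 20.6
```

Run:
```python
from h import *
go(O-Y*.19+[0,0,.05])
```

```text
t 9.2 tcp [ 0.5245 -0.1377  0.0505] F [ 2.4 -3.5  5.5] w 0.202
tool shift [-0.0367 -0.048   0.0004]
turn [ 0.0005 -0.0023 -0.0006] j [ 0.12  0.94  0.15  1.78 -0.28  0.44 -1.34]
```

carry_out(
  commands=[
    {"gripper":0.0,"tx":-0.006,"ty":-0.008,"tz":-0.0006,"rx":0,"ry":0,"rz":0},
    {"gripper":0.0,"tx":-0.006,"ty":-0.008,"tz":0,"rx":0,"ry":0,"rz":0},
    {"gripper":0.0,"tx":-0.006,"ty":-0.008,"tz":0,"rx":0,"ry":0,"rz":0},
    {"gripper":0.0,"tx":-0.006,"ty":-0.008,"tz":0,"rx":0,"ry":0,"rz":0},
    {"gripper":0.0,"tx":-0.006,"ty":-0.008,"tz":0,"rx":0,"ry":0,"rz":0},
    {"gripper":0.0,"tx":-0.005,"ty":-0.006,"tz":0,"rx":0,"ry":0,"rz":0},
    {"gripper":0.0,"tx":0,"ty":0,"tz":0,"rx":0,"ry":0,"rz":0},
  ],
)

```text
time_s: 9.9
ee_pos: [0.4998, -0.0837, 0.0506]
tcp_rot: [-3.121, 0.354, 0.001]
wrist_force: [-1.9, 1.9, 2.4]
gripper_width: 0.202
gripper_force: 20.4
```

Run:
```python
from h import *
go(np.array([.528,.0447,.05]))
```

```text
t 9.9 tcp [ 0.4998 -0.0837  0.0506] F [-1.9  1.9  2.4] w 0.202
tool shift [-0.0013 -0.1314  0.0007]
turn [-0.0008  0.001   0.0008] j [ 0.03  0.92  0.13  1.9  -0.32  0.35 -1.38]
```

carry_out(
  commands=[
    {"gripper":0.0,"tx":0,"ty":-0.004,"tz":0,"rx":0,"ry":0,"rz":0},
    {"gripper":0.0,"tx":0,"ty":-0.008,"tz":0,"rx":0,"ry":0,"rz":0},
    {"gripper":0.0,"tx":-0.001,"ty":-0.01,"tz":0,"rx":0,"ry":0,"rz":0},
    {"gripper":0.0,"tx":0,"ty":-0.01,"tz":0,"rx":0,"ry":0,"rz":0},
    {"gripper":0.0,"tx":0,"ty":-0.01,"tz":0,"rx":0,"ry":0,"rz":0},
    {"gripper":0.0,"tx":0,"ty":-0.01,"tz":0,"rx":0,"ry":0,"rz":0},
    {"gripper":0.0,"tx":0,"ty":-0.01,"tz":0,"rx":0,"ry":0,"rz":0},
    {"gripper":0.0,"tx":0,"ty":0,"tz":0,"rx":0,"ry":0,"rz":0},
  ],
)

```text
time_s: 10.7
ee_pos: [0.5138, -0.0221, 0.0505]
tcp_rot: [-3.12, 0.353, -0.0]
wrist_force: [1.5, 3.8, 4.9]
gripper_width: 0.203
gripper_force: 20.5
```

Run:
```python
from h import *
go(np.array([.528,.0447,.05]))
```

```text
t 10.7 tcp [ 0.5138 -0.0221  0.0505] F [1.5 3.8 4.9] w 0.203
tool shift [-0.0011 -0.0683  0.0006]
turn [-0.0014 -0.      0.0017] j [-0.1   0.92  0.16  1.88 -0.36  0.37 -1.47]
```

carry_out(
  commands=[
    {"gripper":0.0,"tx":0,"ty":-0.007,"tz":-0.0003,"rx":0,"ry":0,"rz":0},
    {"gripper":0.0,"tx":-0.001,"ty":-0.01,"tz":0,"rx":0,"ry":0,"rz":0},
    {"gripper":0.0,"tx":0,"ty":-0.01,"tz":0,"rx":0,"ry":0,"rz":0},
    {"gripper":0.0,"tx":0,"ty":-0.01,"tz":0,"rx":0,"ry":0,"rz":0},
    {"gripper":0.0,"tx":0,"ty":-0.01,"tz":0,"rx":0,"ry":0,"rz":0},
    {"gripper":0.0,"tx":0,"ty":-0.01,"tz":0,"rx":0,"ry":0,"rz":0},
    {"gripper":0.0,"tx":0,"ty":-0.007,"tz":0,"rx":0,"ry":0,"rz":0},
    {"gripper":0.0,"tx":0,"ty":-0.004,"tz":0,"rx":0,"ry":0,"rz":0},
    {"gripper":0.0,"tx":0,"ty":0,"tz":0,"rx":0,"ry":0,"rz":0},
  ],
)

```text
time_s: 11.6
ee_pos: [0.5277, 0.0425, 0.0508]
tcp_rot: [-3.121, 0.355, 0.0]
wrist_force: [0.7, 0.2, -4.1]
gripper_width: 0.205
gripper_force: 20.0
```

Run:
```python
from h import *
go(np.array([.528,.0447,.05]))
```

```text
t 11.6 tcp [0.5277 0.0425 0.0508] F [ 0.7  0.2 -4.1] w 0.205
tool shift [-0.0002 -0.0022  0.0008]
turn [-0.0001  0.0001  0.0001] j [-0.24  0.94  0.19  1.82 -0.39  0.42 -1.57]
```

carry_out(
  commands=[
    {"gripper":0.0,"tx":0,"ty":-0.0015,"tz":0.0008,"rx":0,"ry":0,"rz":0},
    {"gripper":0.0,"tx":0,"ty":0,"tz":0,"rx":0,"ry":0,"rz":0},
    {"gripper":0.03,"tx":0,"ty":0,"tz":0,"rx":0,"ry":0,"rz":0},
    {"gripper":0.04,"tx":0,"ty":0,"tz":0,"rx":0,"ry":0,"rz":0},
    {"gripper":0.04,"tx":0,"ty":0,"tz":0,"rx":0,"ry":0,"rz":0},
    {"gripper":0.04,"tx":0,"ty":0,"tz":0,"rx":0,"ry":0,"rz":0},
    {"gripper":0.04,"tx":0,"ty":0,"tz":-0.02,"rx":0,"ry":0,"rz":0},
    {"gripper":0.04,"tx":0,"ty":0,"tz":-0.04,"rx":0,"ry":0,"rz":0},
    {"gripper":0.04,"tx":0,"ty":0,"tz":-0.05,"rx":0,"ry":0,"rz":0},
    {"gripper":0.04,"tx":0,"ty":0,"tz":-0.05,"rx":0,"ry":0,"rz":0},
    {"gripper":0.04,"tx":0,"ty":-0.05,"tz":-0.02,"rx":0,"ry":0,"rz":0},
    {"gripper":0.04,"tx":0,"ty":-0.05,"tz":0,"rx":0,"ry":0,"rz":0},
    {"gripper":0.04,"tx":0,"ty":-0.05,"tz":0,"rx":0,"ry":0,"rz":0},
    {"gripper":0.04,"tx":0,"ty":-0.03,"tz":0,"rx":0,"ry":0,"rz":0},
    {"gripper":0.04,"tx":0,"ty":0,"tz":0,"rx":0,"ry":0,"rz":0},
  ],
)

```text
time_s: 13.1
ee_pos: [0.5673, 0.2201, 0.2277]
tcp_rot: [-3.121, 0.347, 0.002]
wrist_force: [-0.2, -1.6, -0.2]
gripper_width: 0.463
gripper_force: 0.0
```

Run:
```python
from h import *
a=cams.snapshot("top");b=cams.snapshot("scene");cv2.imwrite("pics/top2.png",a);cv2.imwrite("pics/scene2.png",b)
z=lambda i,x,y,w,h,s:cv2.resize(i[y:y+h,x:x+w],None,fx=s,fy=s,interpolation=2)
o=np.hstack([z(a,140,190,80,80,5),z(b,155,210,80,80,5)]);cv2.imwrite("pics/c3.png",o)
go(bar(1.48,-.01))
```

```text
t 13.2 tcp [0.5676 0.2154 0.2283] F [ 0.4 -1.  -0.6] w 0.47
tool shift [0.0008 0.0045 0.1137]
turn [0.0006 0.0004 0.0003] j [-0.59  0.79  0.39  1.37 -0.32  1.04 -1.95]
```

View pics/c3.png

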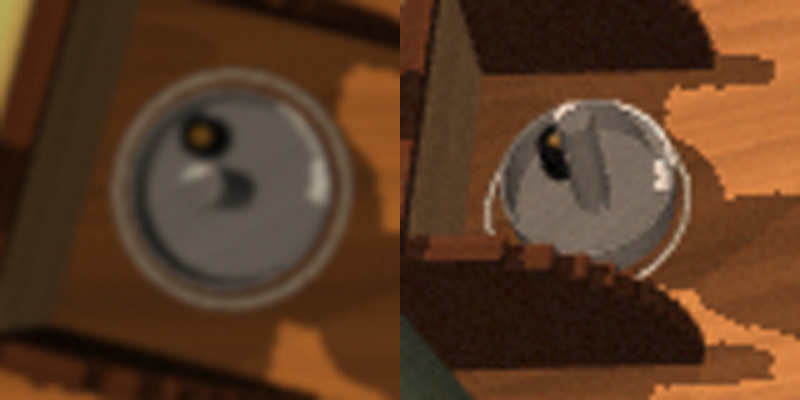

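The pot sits inside the ring with the roller upright. I'll put numbers on the offset.

Run:
```python
from h import *
f=lambda x,y,z:onz("top",(140+(x+.5)/5-.5,190+(y+.5)/5-.5),z).round(4)
r=f(232,188,0);p=f(203,184,.088);m=f(230,184,.03)
print('ring',r,'post',p,'rim',m,'chest',(p-r)@X,(p-r)@Y,(m-r)@X,(m-r)@Y)
```

```text
ring [0.5287 0.0457 0.    ] post [0.5283 0.0424 0.088 ] rim [0.5298 0.0414 0.03  ] chest 0.0003522837015105775 -0.0033054343426620887 0.0020387307356573015 -0.003942534335612874
```

The pot is about 4 mm off centre, within tolerance. Now to close the tambour.

carry_out(
  commands=[
    {"gripper":0.04,"tx":0.001,"ty":0.0045,"tz":0.03,"rx":0,"ry":0,"rz":0},
    {"gripper":0.04,"tx":0,"ty":0,"tz":0.03,"rx":0,"ry":0,"rz":0},
    {"gripper":0.04,"tx":0,"ty":0,"tz":0.03,"rx":0,"ry":0,"rz":0},
    {"gripper":0.04,"tx":0,"ty":0,"tz":0.022,"rx":0,"ry":0,"rz":0},
    {"gripper":0.0,"tx":0,"ty":0,"tz":0,"rx":0,"ry":0,"rz":0},
    {"gripper":0.0,"tx":0,"ty":0,"tz":0,"rx":0,"ry":0,"rz":0},
    {"gripper":0.0,"tx":0,"ty":0,"tz":0,"rx":0,"ry":0,"rz":0},
    {"gripper":0.0,"tx":0,"ty":0,"tz":0,"rx":0,"ry":0,"rz":0},
    {"gripper":0.0,"tx":0,"ty":0,"tz":0,"rx":0,"ry":0,"rz":0},
  ],
)

```text
time_s: 14.1
ee_pos: [0.5684, 0.2113, 0.1185]
tcp_rot: [-3.119, 0.356, -0.003]
wrist_force: [0.7, 4.5, 1.2]
gripper_width: 0.103
gripper_force: 22.2
```

```bash
python3 -c "
from h import *
go(bar(1.48,-.01))
qs=np.linspace(1.48,0,16);p=np.array([bar(q) for q in qs]);d=np.diff(p,axis=0)
print(np.c_[-d@Y,-d[:,2]].round(4).tolist())"
```

```text
t 14.1 tcp [0.5684 0.2113 0.1185] F [0.7 4.5 1.2] w 0.103
tool shift [-0.001   0.0007  0.004 ]
turn [-0.0024 -0.0018 -0.0004] j [-0.56  0.92  0.33  1.5  -0.37  0.78 -1.89]
[[0.0128, -0.0104], [0.0138, -0.009], [0.0146, -0.0076], [0.0153, -0.0062], [0.0158, -0.0046], [0.0162, -0.0031], [0.0164, -0.0014], [0.0165, 0.0002], [0.0164, 0.0018], [0.0161, 0.0034], [0.0157, 0.005], [0.0151, 0.0065], [0.0144, 0.008], [0.0136, 0.0093], [0.0126, 0.0106]]
```

carry_out(
  commands=[
    {"gripper":0.0,"tx":0,"ty":0.0128,"tz":-0.0104,"rx":0,"ry":0,"rz":0},
    {"gripper":0.0,"tx":0,"ty":0.0138,"tz":-0.009,"rx":0,"ry":0,"rz":0},
    {"gripper":0.0,"tx":0,"ty":0.0146,"tz":-0.0076,"rx":0,"ry":0,"rz":0},
    {"gripper":0.0,"tx":0,"ty":0.0153,"tz":-0.0062,"rx":0,"ry":0,"rz":0},
    {"gripper":0.0,"tx":0,"ty":0.0158,"tz":-0.0046,"rx":0,"ry":0,"rz":0},
    {"gripper":0.0,"tx":0,"ty":0.0162,"tz":-0.0031,"rx":0,"ry":0,"rz":0},
    {"gripper":0.0,"tx":0,"ty":0.0164,"tz":-0.0014,"rx":0,"ry":0,"rz":0},
    {"gripper":0.0,"tx":0,"ty":0.0165,"tz":0.0002,"rx":0,"ry":0,"rz":0},
    {"gripper":0.0,"tx":0,"ty":0,"tz":0,"rx":0,"ry":0,"rz":0},
  ],
)

```text
time_s: 15.0
ee_pos: [0.5401, 0.0896, 0.1595]
tcp_rot: [3.12, -0.361, 0.0]
wrist_force: [-4.5, -1.7, 16.9]
gripper_width: 0.104
gripper_force: 23.6
```

```bash
python3 -c "
from h import *
go(bar(.6907,-.01))"
```

```text
t 15.0 tcp [0.5401 0.0896 0.1595] F [-4.5 -1.7 16.9] w 0.104
tool shift [-0.0007 -0.0029  0.0028]
turn [ 0.0011 -0.0003 -0.0036] j [-0.38  0.79  0.31  1.68 -0.33  0.72 -1.71]
```

carry_out(
  commands=[
    {"gripper":0.0,"tx":0,"ty":0.0134,"tz":-0.001,"rx":0,"ry":0,"rz":0},
    {"gripper":0.0,"tx":0,"ty":0.0161,"tz":0.0024,"rx":0,"ry":0,"rz":0},
    {"gripper":0.0,"tx":0,"ty":0.0157,"tz":0.005,"rx":0,"ry":0,"rz":0},
    {"gripper":0.0,"tx":0,"ty":0.0151,"tz":0.0065,"rx":0,"ry":0,"rz":0},
    {"gripper":0.0,"tx":0,"ty":0.0144,"tz":0.008,"rx":0,"ry":0,"rz":0},
    {"gripper":0.0,"tx":0,"ty":0,"tz":0,"rx":0,"ry":0,"rz":0},
  ],
)

```text
time_s: 15.6
ee_pos: [0.523, 0.018, 0.1372]
tcp_rot: [3.12, -0.36, -0.002]
wrist_force: [-2.3, -4.1, 2.2]
gripper_width: 0.099
gripper_force: 21.4
```

```bash
python3 -c "
from h import *
go(bar(0,-.009))"
```

```text
t 15.6 tcp [0.523  0.018  0.1372] F [-2.3 -4.1  2.2] w 0.099
tool shift [-0.0001  0.0274  0.0241]
turn [ 0.0011  0.0012 -0.0027] j [-0.24  0.79  0.26  1.79 -0.33  0.61 -1.57]
```

carry_out(
  commands=[
    {"gripper":0.0,"tx":0,"ty":0.0145,"tz":0.0105,"rx":0,"ry":0,"rz":0},
    {"gripper":0.0,"tx":0,"ty":0.0135,"tz":0.012,"rx":0,"ry":0,"rz":0},
    {"gripper":0.0,"tx":0,"ty":0.003,"tz":0.004,"rx":0,"ry":0,"rz":0},
    {"gripper":0.0,"tx":0,"ty":0,"tz":0,"rx":0,"ry":0,"rz":0},
  ],
)

```text
time_s: 16.0
ee_pos: [0.5181, -0.0075, 0.1122]
tcp_rot: [-3.118, 0.352, -0.004]
wrist_force: [5.2, 16.3, 7.0]
gripper_width: 0.106
gripper_force: 24.7
```

```bash
python3 -c "
from h import *
go(bar(0,-.009))"
```

```text
t 16.0 tcp [ 0.5181 -0.0075  0.1122] F [ 5.2 16.3  7. ] w 0.106
tool shift [-0.0012  0.0014 -0.0009]
turn [-0.0044 -0.0021  0.0018] j [-0.17  0.82  0.22  1.83 -0.34  0.52 -1.51]
```

It's against the stop. Releasing and backing off straight up.

carry_out(
  commands=[
    {"gripper":0.03,"tx":0,"ty":0,"tz":0,"rx":0,"ry":0,"rz":0},
    {"gripper":0.04,"tx":0,"ty":0,"tz":0,"rx":0,"ry":0,"rz":0},
    {"gripper":0.04,"tx":0,"ty":0,"tz":0,"rx":0,"ry":0,"rz":0},
    {"gripper":0.04,"tx":0,"ty":0,"tz":0,"rx":0,"ry":0,"rz":0},
    {"gripper":0.04,"tx":0,"ty":0,"tz":-0.02,"rx":0,"ry":0,"rz":0},
    {"gripper":0.04,"tx":0,"ty":0,"tz":-0.04,"rx":0,"ry":0,"rz":0},
    {"gripper":0.04,"tx":0,"ty":0,"tz":-0.05,"rx":0,"ry":0,"rz":0},
    {"gripper":0.04,"tx":-0.02,"ty":0.04,"tz":0,"rx":0,"ry":0,"rz":0},
    {"gripper":0.04,"tx":-0.02,"ty":0.04,"tz":0,"rx":0,"ry":0,"rz":0},
    {"gripper":0.04,"tx":-0.02,"ty":0.04,"tz":0,"rx":0,"ry":0,"rz":0},
    {"gripper":0.04,"tx":-0.02,"ty":0.04,"tz":0,"rx":0,"ry":0,"rz":0},
    {"gripper":0.04,"tx":0,"ty":0,"tz":0,"rx":0,"ry":0,"rz":0},
  ],
)

```text
time_s: 17.2
ee_pos: [0.3994, -0.1524, 0.2218]
tcp_rot: [3.119, -0.367, -0.001]
wrist_force: [0.6, 0.9, -0.0]
gripper_width: 0.469
gripper_force: 0.0
```

Run:
```python
from h import *
a=cams.snapshot("top");b=cams.snapshot("scene")
z=lambda i,x,y,w,h,s:cv2.resize(i[y:y+h,x:x+w],None,fx=s,fy=s,interpolation=2)
o=np.hstack([z(a,90,150,160,160,2.5),z(b,95,160,160,160,2.5)]);
for q in(0,.08):
    for k in(-.05,.05):
        P=bar(q)+X*k;print(q,k,((proj("top",P)-[90,150])*2.5).round(1),((proj("scene",P)-[95,160])*2.5+[400,0]).round(1))
cv2.imwrite("pics/c4.png",o)
print(read_state()["ee_pos"])
```

```text
0 -0.05 [[264.6 267.1]] [[684.7 207.9]]
0 0.05 [[296.6 144.9]] [[688.5 116.8]]
0.08 -0.05 [[250.5 264.3]] [[672.5 203.5]]
0.08 0.05 [[283.  141.2]] [[677.1 112. ]]
[ 0.40241153 -0.14888262  0.22147543]
```

View pics/c4.png

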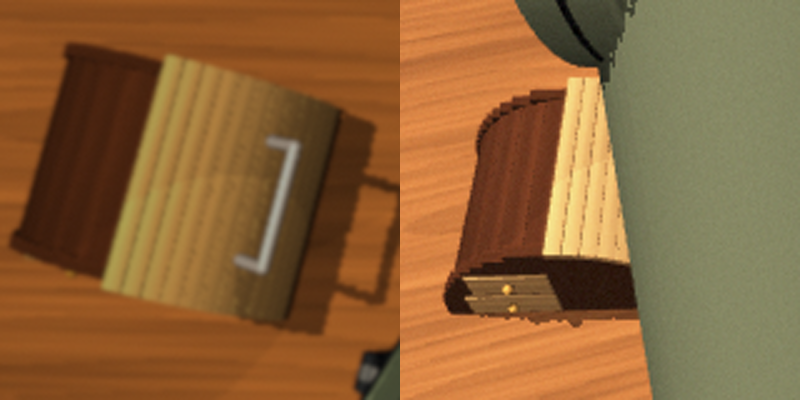

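In the top crop the bar ends are at about (296,144) and (263,270). That matches the prediction for q = 0 and lies clear of the q = 0.08 positions, so the tambour is shut. The arm is clear of everything, so I'm handing in.

```bash
python3 -c "
from cell import order
print(order.close_job())"
```

```text
the job is handed in; nothing more can be done
None
```

I handed the job in at about 17 s, with the pot about 4 mm off the bay mark's centre, the roller standing in it when last seen before closing, and the tambour rolled shut to q ≈ 0; no verdict came back.

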